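# Find the sample holder's blind hole by feel and hold it hole-up

### The arm

A 6-joint arm with a two-finger parallel gripper is mounted at the origin on the work surface. World frame = base frame: x ahead of the robot, y to its left, z up, the work surface at z = 0. Lengths are in m, angles in rad, forces in N, time in s.
With the tool pointing down it reaches from about 0.35 to 0.85 m from the base axis. Payload 8.1 kg.
Tool frame: the origin (TCP) lies midway between the tips of the shut fingers; the grasp point (between the pads) lies 19 mm behind it; z points along the fingers, y is the direction in which the jaws open and shut (so a half turn about z gives the same grasp; the last joint's range is limited). The gripper opens to 93 mm and grips with 3 to 60 N. Pads are 15 mm wide; open, the fingers measure 128 mm over their backs; the gripper's body (75 mm by 188 mm) begins 65 mm behind the grasp point.
Start: joints at [1.116, 0.13, 1.488, -0, 1.523, -0.085], TCP at [0.217, 0.559, 0.219] pointing down, gripper open.
Joint ranges: [-2.96, 2.96], [-0.89, 2.26], [0.02, 2.5], [-1.34, 4.48], [0, 2.73], [-2.66, 2.66]. Speed limits (rad/s): [2.39, 2.39, 2.79, 3.14, 3.14, 3.14].

### API

Orientations are given as a rotation vector (axis times angle).
In Python, from plant import robot gives the robot as it stands. The module is installed in compiled form; this text tells all that it offers.
- The arm moves only by the shell command python3 -m pendant 'ROWS' [FORCE]. ROWS is JSON, a list of rows, each an object with "translation": the shift along the tool's x, y, z in mm, a list of three; "twist": the turn, a rotation vector about the tool's x, y, z in rad, a list of three; "grip": the opening, from -1 (shut) to 1 (fully open). A call has exactly 10 rows; each row shifts and turns the pose as measured when the row begins, along the tool's axes as they then stand; what a row does not reach is not made up. A row lasts 1/10 s, in which the tool goes at most 50 mm and 8.59 degrees, less where a joint would pass 70% of its speed; a pose out of reach is approached as far as the arm can. A call is refused whole if a number of a shift passes 50 or a number of a turn 0.15, either way. A call with a gripper value outside its range is refused whole. The fingers move at their own pace and stop on an object; FORCE is the grip in N (left out, the last holds). Time passes only in rows, so rows that do not move let the fingers close, or fill a call up. It gives the time, the measured TCP pose, the force and the opening at its end, in the units of the state.
- robot.read_state(): the state, without advancing time (a new reading comes with each control period).
- robot.read_camera(name): name is "scene" or "top" or "wrist"; returns (picture, depth): 384x512x3 uint8, red, green, blue; 384x512 float32, m along the optical axis (not along the pixel's ray), 0 where there is no reading.
- robot.camera_info(name): a dict with "vertical_fov" (degrees; the focal length in pixels is half the picture's height over the tangent of half this angle, whatever the lens; pixels are square), "cx", "cy" (the principal point, pixels), "cam_to_world" (4x4, takes a point from camera to world coordinates). Camera axes: x right, y up, looking along -z (the intrinsics and any distortion apply to the point x, -y, -z); pixel columns grow to the right and rows downward; lengths in m; the calibration is good to about 2 mm. A picture is of the moment at which its call begins: read the wrist's pose just before it. camera_info takes no time and is no camera call; for the wrist camera it gives the pose at the moment of the call.
- robot.close_job(): hands the job in, once; it reports no verdict.
The state is a dict: "t": time; "q": joint angles; "dq": joint speeds; "joint_torque": joint torques, N m; "tool_pos": TCP position; "orientation": TCP orientation; "force": force on the tool from outside, world axes, zero at the start; "wrist_torque": the same for the moment, N m; "opening": finger opening in m.
Only numpy, scipy, OpenCV 4.12 (cv2) and the standard library are available. Lean on these libraries where they do the work, as an engineer would, in place of code of your own. Each camera call takes 0.05 s, during which the arm holds its last target. There are 200 camera calls.

### The job

Pick up the square metal sample holder lying on the bench: one end has a deep blind hole, the other only a shallow recess that looks the same. Feel which is which by sliding its ends onto the level probe pin until one end goes on deep, then draw it off and turn the holder so that the deep hole faces straight up. Finish while still holding it in the gripper, hole up and still, well clear of the bench, the stand and everything else (its middle 15 cm or more above the bench), leaving all the other things where they are.

Things in the scene. Friction and masses are not known exactly. Their poses are not given: they have to be found in the camera images.
- holder: Sample holder: plain aluminium bar of square section 34 x 34 mm, 54 mm long, about 0.16 kg, lying loose on one long side at any yaw. Origin at the middle of the underside as it lies (17 mm below the bar's middle); x runs along its length, z is up as it lies. In the middle of each end face is a round opening of 15 mm diameter: at one end a blind hole 24 mm deep, at the other only a recess 5 mm deep. Which end (+x or -x) has the deep hole is not told: feel it on the pin.
- holder_centre (a point): The middle of the holder bar (same axes as the holder).
- stand: Probe stand, fixed: steel base plate 70 x 90 x 12 mm, a square post 22 x 22 mm rising to 116 mm, and a fixed, rigid, level pin of 9 mm diameter that sticks out 36 mm from the post's -x face along the stand's -x axis, its centre line 100 mm above the bench. Origin on the bench below the root of the pin (on the post's -x face); the base plate reaches 20 mm from there to -x.
- pin_tip (a point): The tip of the level pin (stand axes: the pin points along -x). The holder's opening slides over it moving along +x of the stand: the recess stops 5 mm past the tip, the deep hole 24 mm past it.
- mortar: Bystander, leave alone: white ceramic mortar bowl, 90 mm across, 45 mm high. Origin at its underside.
- jar: Bystander, leave alone: white jar, 60 mm diameter, 75 mm high. Origin at its underside.
- die: Bystander, leave alone: steel pellet-die ring, 48 mm diameter, 40 mm high. Origin at its underside.
- plug: Bystander, leave alone: small solid steel round plug, 24 mm diameter, 30 mm high, standing. Origin at its underside.
- cup: Bystander, leave alone: open steel weighing cup, 60 mm across, 35 mm high. Origin at its underside.
- spatula: Bystander, leave alone: steel spatula, 150 mm long, lying along its x. Origin at its underside.
- mouse: Bystander, leave alone: grey computer mouse, about 85 mm long, 33 mm high. Origin at its underside.
Not all that is in view belongs to the job. Of the things like the stand, leave any that is blue, green or orange; of the rest the smaller one is meant.

How it is judged:
On the way:
1. the pin has been felt deep in the blind hole: its tip is 15 mm or more inside the deep end, with the holder held in the gripper (x of pin_tip in the frame of holder_centre between -0.003 and 0.012 m and y of pin_tip in the frame of holder_centre between -0.006 and 0.006 m and z of pin_tip in the frame of holder_centre between -0.006 and 0.006 m and contact force between holder and the fingers above 1 N), for 0.1 s.
At the end, for the whole second after the job is handed in: The holder is gripped by the fingers, at rest, its deep hole facing up within 0.3 rad (17 degrees) of vertical, its middle more than 140 mm above the bench, touching neither the stand nor any bystander, and every bystander is within 30 mm of where it stood (angle between holder's own x axis and vertical below 0.3 rad and height (world z) of holder_centre above 0.14 m and contact force between holder and the fingers above 1 N and contact force between holder and stand below 0.1 N and linear speed of holder below 0.03 m/s and angular speed of holder below 0.3 rad/s and contact force between holder and mortar below 0.1 N and contact force between holder and jar below 0.1 N and contact force between holder and die below 0.1 N and contact force between holder and plug below 0.1 N and contact force between holder and cup below 0.1 N and contact force between holder and spatula below 0.1 N and contact force between holder and mouse below 0.1 N and distance of each of mortar, jar, die, plug, cup, spatula, mouse from where it was at the start of the episode below 0.03 m); the arm keeps its last pose, push and grip.
It fails at once if a bystander was pushed or lifted more than 40 mm from its place (distance of any of mortar, jar, die, plug, cup, spatula, mouse from where it was at the start of the episode above 0.04 m).
It also fails if it takes over 51 s, if anything falls off the work surface, if the arm or the gripper's body presses on something with over 40 N, if the wrist force passes 120 N, or if a joint passes its speed limit or range.

## Working session

There is one attempt and no reset: what is moved stays moved. The work goes in short steps, Python scripts to look and compute and a shell command to move; the robot and the scene stay as the last step left them, time stands still between calls to the robot, and variables do not carry over. Pictures are saved under pics/ and viewed, about 8 in all and at most 12, crops included, and the job is handed in when it is done.

```bash
mkdir -p pics; ls; python3 - <<'E'
from plant import robot
import cv2,numpy as np
ims=[]
for n in ["scene","top"]:
    im,d=robot.read_camera(n); i=robot.camera_info(n); np.savez(f"{n}.npz",im=im,d=d,**{k:i[k] for k in i if not isinstance(i[k],str)})
    print(n,i); cv2.imwrite(f"pics/{n}0.png",cv2.cvtColor(im,cv2.COLOR_RGB2BGR))
s=robot.read_state();print(s)
E
```

```text
pics
scene {'vertical_fov': 47.85990843529546, 'cx': 258.61876324296065, 'cy': 186.87515199787913, 'cam_to_world': array([[-0.62318839, -0.65760219,  0.42331501,  1.03681896],
       [ 0.78205823, -0.52717997,  0.33236456,  0.48153835],
       [ 0.00459953,  0.53818272,  0.84281564,  1.10241708],
       [ 0.        ,  0.        ,  0.        ,  1.        ]])}
top {'vertical_fov': 48.55012381347038, 'cx': 260.9716585622564, 'cy': 191.6139059970119, 'cam_to_world': array([[ 6.38963838e-02,  9.75189076e-01, -2.11951690e-01,
         2.47600649e-01],
       [-9.97956390e-01,  6.23228912e-02, -1.41032226e-02,
         7.93839508e-02],
       [-5.43866436e-04,  2.12419689e-01,  9.77178377e-01,
         1.43478027e+00],
       [ 0.00000000e+00,  0.00000000e+00,  0.00000000e+00,
         1.00000000e+00]])}
{'t': 0.1, 'q': array([ 1.11561197e+00,  1.31092450e-01,  1.48914418e+00, -1.42681641e-05,
        1.52301051e+00, -8.53918156e-02]), 'dq': array([-0.00211514, -0.00165919, -0.00108492,  0.00093781,  0.00169325,
        0.00123461]), 'joint_torque': array([ 1.29600747e-03, -5.61338389e+01, -4.93097126e+01,  7.69800693e-02,
        2.91080395e-02, -4.44996078e-05]), 'tool_pos': array([0.21660898, 0.55899198, 0.21770267]), 'orientation': array([-5.77484807e-01, -3.08762371e+00,  2.51014815e-03]), 'force': array([ 0.33409303,  0.30274585, -1.20055349]), 'wrist_torque': array([ 0.04017296,  0.02406456, -0.02184384]), 'opening': 0.09269479093299869}
```

View pics/scene0.png

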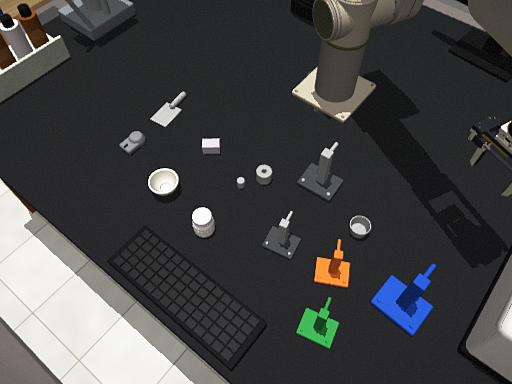

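View pics/top0.png

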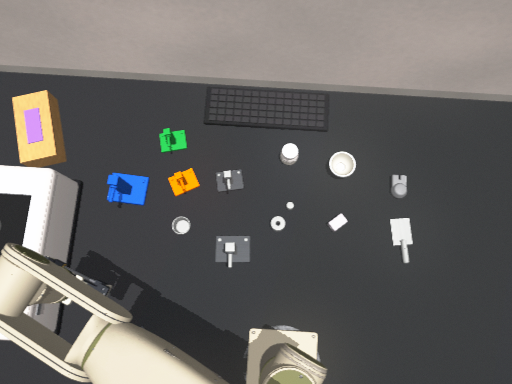

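Two steel-grey stands are candidates: the large one at scene (320,175) / top (232,249), and the small one at scene (283,235) / top (229,180). Blue, green and orange ones are excluded, so I take the small one. The holder is the light block at scene (211,146) / top (338,222). The round ring (264,174) and the plug (240,183) are bystanders.

```bash
cat > h.py <<'E'
import numpy as np,cv2
def cloud(im,d,i):
    f=im.shape[0]/2/np.tan(np.radians(float(i["vertical_fov"]))/2)
    v,u=np.mgrid[:im.shape[0],:im.shape[1]]
    P=np.stack([(u-i["cx"])/f*d,-(v-i["cy"])/f*d,-d],-1)
    T=i["cam_to_world"]; P=P@T[:3,:3].T+T[:3,3]; P[d==0]=np.nan
    return P
def load(n):
    z=np.load(n+".npz"); return z["im"],cloud(z["im"],z["d"],z)
E
python3 - <<'E'
from h import *
np.set_printoptions(precision=4,suppress=True)
W={"top":dict(stand=(205,155,255,205),holder=(322,208,356,236),big=(205,225,260,275),die=(268,212,288,234),plug=(284,200,296,212)),
"scene":dict(stand=(258,203,306,262),holder=(196,132,226,160),big=(292,135,348,205))}
for n in W:
    im,P=load(n)
    for k,(a,b,c,e) in W[n].items():
        p=P[b:e,a:c].reshape(-1,3); col=im[b:e,a:c].reshape(-1,3); 
        print(n,k,"table z",np.nanmedian(p[:,2]))
        q=p[p[:,2]>0.006]
        for lo,hi in [(0.006,.02),(.02,.045),(.045,.09),(.09,.105),(.105,.125),(.125,.25)]:
            s=q[(q[:,2]>lo)&(q[:,2]<hi)]
            if len(s)>3:
                r=cv2.minAreaRect(s[:,:2].astype(np.float32)*1000)
                print("  ",lo,len(s),s.mean(0),r,"zmed",np.median(s[:,2]))
# visual crop
im,_=load("scene"); im2,_=load("top")
A=cv2.resize(im[195:265,245:315],(390,390),interpolation=cv2.INTER_CUBIC);B=cv2.resize(im[120:170,186:236],(390,390),interpolation=cv2.INTER_CUBIC)
cv2.imwrite("pics/crop1.png",cv2.cvtColor(np.hstack([A,B]),cv2.COLOR_RGB2BGR))
E
```

```text
top stand table z 0.0015812358929920833
   0.006 477 [0.5909 0.2137 0.0119] ((595.8768920898438, 213.80677795410156), (168.1199493408203, 156.6900177001953), 10.079184532165527) zmed 0.012035474200821294
   0.02 12 [0.5858 0.2003 0.0276] ((581.76953125, 201.72811889648438), (50.68610763549805, 72.05841827392578), 30.027990341186523) zmed 0.02498217482844567
   0.045 14 [0.5772 0.2082 0.0658] ((577.6934814453125, 208.5953826904297), (9.796379089355469, 23.689208984375), 35.5029411315918) zmed 0.0651040534882722
   0.09 26 [0.5609 0.2068 0.1001] ((570.0112915039062, 211.12237548828125), (18.81134796142578, 55.90188217163086), 88.31538391113281) zmed 0.100956172181357
   0.105 64 [0.5808 0.211  0.1141] ((568.26171875, 207.73641967773438), (56.377864837646484, 21.79964828491211), 14.149362564086914) zmed 0.11507471263164948
top holder table z 0.0013087015103887545
   0.006 32 [ 0.4663 -0.1645  0.0082] ((472.0872802734375, -168.09207153320312), (90.3420639038086, 111.23163604736328), 1.9278287887573242) zmed 0.007494073338315421
   0.02 175 [ 0.4655 -0.1581  0.0341] ((466.36956787109375, 
[... 3349 characters left out ...]
3311767578), 78.43378448486328) zmed 0.025864121783240934
   0.045 104 [0.3621 0.1854 0.0668] ((359.6092529296875, 187.38418579101562), (19.669967651367188, 35.640357971191406), 40.72202682495117) zmed 0.0670462564262031
   0.09 39 [0.3617 0.1862 0.0971] ((359.9063415527344, 188.1234588623047), (18.61172866821289, 35.03003692626953), 42.33003616333008) zmed 0.09636421409504337
   0.105 53 [0.3616 0.1858 0.1154] ((359.7353515625, 187.67723083496094), (17.261898040771484, 34.98213195800781), 41.944637298583984) zmed 0.11583231838624974
   0.125 180 [0.3462 0.1823 0.1415] ((329.9918212890625, 181.00048828125), (77.75337219238281, 28.361129760742188), 2.6856911182403564) zmed 0.14510288769141588
```

View pics/crop1.png

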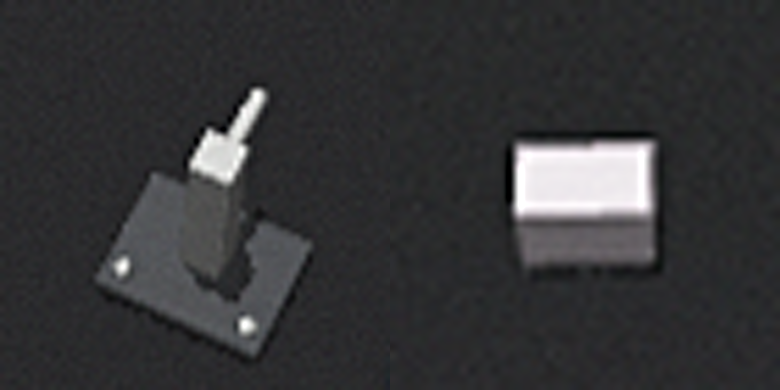

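The crop confirms the small stand: post top measures 0.115 m (116 given), against 0.145 m for the large one. The holder top measures 0.034 m, about 34 x 55 mm, with centre (0.466,-0.159) and long axis at about 130°. Next I refine the stand's pose, then move.

```bash
python3 - <<'E'
from h import *
np.set_printoptions(precision=4,suppress=True)
for n,(a,b,c,e) in dict(top=(205,155,255,205),scene=(258,190,306,262)).items():
    im,P=load(n); p=P[b:e,a:c].reshape(-1,3); p=p[np.isfinite(p[:,2])]
    s=p[(p[:,2]>.0085)&(p[:,2]<.0165)]; s=s[np.linalg.norm(s[:,:2]-[.59,.213],axis=1)<.065]
    r=cv2.minAreaRect(s[:,:2].astype(np.float32)*1000); print(n,"plate",r,np.median(s[:,2]))
    s=p[(p[:,2]>.111)&(p[:,2]<.122)]; print(" posttop",np.median(s,0),cv2.minAreaRect(s[:,:2].astype(np.float32)*1000))
    s=p[(p[:,2]>.092)&(p[:,2]<.109)&(p[:,0]<.578)]; print(" pin",len(s),s[:,0].min(),s.mean(0))
    l=cv2.fitLine(s[:,:2].astype(np.float32),cv2.DIST_HUBER,0,.001,.001).ravel(); print("  line",l,np.degrees(np.arctan2(l[1],l[0])))
    print(s[np.argsort(s[:,0])][:40:3])
    # holder top
    s=P[[slice(208,236),slice(132,160)][n=="scene"],[slice(322,356),slice(196,226)][n=="scene"]].reshape(-1,3); s=s[(s[:,2]>.030)&(s[:,2]<.039)]
    print(" holder",cv2.minAreaRect(s[:,:2].astype(np.float32)*1000),s.mean(0))
E
```

```text
top plate ((594.9186401367188, 214.10955810546875), (80.79889678955078, 104.57884979248047), 11.995959281921387) 0.012637890591782441
 posttop [0.5864 0.2129 0.1164] ((583.4638671875, 211.69383239746094), (24.961362838745117, 21.55724334716797), 14.149364471435547)
 pin 33 0.5408125903650831 [0.5598 0.2074 0.1025]
  line [0.9738 0.2273 0.5598 0.2074] 13.138247
[[0.5408 0.2013 0.1073]
 [0.545  0.2052 0.1022]
 [0.5486 0.2023 0.1017]
 [0.5516 0.2058 0.1021]
 [0.555  0.2028 0.1026]
 [0.5582 0.2096 0.101 ]
 [0.5616 0.2099 0.1009]
 [0.5654 0.2038 0.1004]
 [0.5697 0.2166 0.1066]
 [0.5722 0.2143 0.0971]
 [0.5739 0.2073 0.1056]]
 holder ((466.2480773925781, -158.8339385986328), (33.471168518066406, 53.99140548706055), 39.92110824584961) [ 0.4663 -0.1591  0.0346]
scene plate ((589.7898559570312, 211.54501342773438), (72.145263671875, 90.01188659667969), 10.778372764587402) 0.012453708206070946
 posttop [0.5859 0.211  0.1162] ((586.3486328125, 210.80673217773438), (22.364765167236328, 22.100305557250977), 11.595083236694336)
 pin 33 0.5397782071623496 [0.5553 0.2049 0.1042]
  line [0.9792 0.2028 0.5552 0.205 ] 11.699118
[[0.5398 0.2046 0.1   ]
 [0.5436 0.2037 0.1044]
 [0.547  0.2064 0.1013]
 [0.5499 0.2017 0.1055]
 [0.552  0.2033 0.1049]
 [0.5545 0.2085 0.1034]
 [0.558  0.2075 0.1073]
 [0.5597 0.2089 0.1058]
 [0.5615 0.2073 0.1011]
 [0.5654 0.2066 0.1059]
 [0.5671 0.2113 0.1029]]
 holder ((465.38739013671875, -160.409423828125), (38.06648254394531, 53.58741760253906), 42.9123649597168) [ 0.4668 -0.1607  0.0345]
```

```bash
python3 -m pendant '[{"translation":[0,-50,0],"twist":[0,0,0.1],"grip":1},{"translation":[0,-50,0],"twist":[0,0,0.1],"grip":1},{"translation":[0,-50,0],"twist":[0,0,0.1],"grip":1},{"translation":[0,-50,0],"twist":[0,0,0.1],"grip":1},{"translation":[0,-50,0],"twist":[0,0,0.1],"grip":1},{"translation":[0,-50,0],"twist":[0,0,0],"grip":1},{"translation":[0,-50,0],"twist":[0,0,0],"grip":1},{"translation":[0,-50,0],"twist":[0,0,0],"grip":1},{"translation":[0,-50,0],"twist":[0,0,0],"grip":1},{"translation":[0,-50,0],"twist":[0,0,0],"grip":1}]'
```

```text
t: 1.1
tool_pos: [-0.1165, 0.223, 0.2119]
orientation: [1.358, 2.799, -0.087]
force: [-0.3, 1.3, -0.1]
opening: 0.0927
```

```bash
python3 -m pendant '[{"translation":[-26.6,38.4,0],"twist":[0,0,0],"grip":1},{"translation":[-26.6,38.4,0],"twist":[0,0,0],"grip":1},{"translation":[-26.6,38.4,0],"twist":[0,0,0],"grip":1},{"translation":[-26.6,38.4,0],"twist":[0,0,0],"grip":1},{"translation":[-26.6,38.4,0],"twist":[0,0,0],"grip":1},{"translation":[-26.6,38.4,0],"twist":[0,0,0],"grip":1},{"translation":[-26.6,38.4,0],"twist":[0,0,0],"grip":1},{"translation":[-26.6,38.4,0],"twist":[0,0,0],"grip":1},{"translation":[-26.6,38.4,0],"twist":[0,0,0],"grip":1},{"translation":[-26.6,38.4,0],"twist":[0,0,0],"grip":1}]'; cat >> h.py <<'E'
from scipy.spatial.transform import Rotation as R
def rel(target,psi):
    """shift in current tool axes mm to target, and twist to tool-down with tool x azimuth psi deg"""
    from plant import robot
    s=robot.read_state(); Rc=R.from_rotvec(s["orientation"]).as_matrix(); c,k=np.cos(np.radians(psi)),np.sin(np.radians(psi))
    Rt=np.array([[c,k,0],[k,-c,0],[0,0,-1.]])
    np.set_printoptions(precision=3,suppress=True)
    print("t",s["t"],"pos",s["tool_pos"],"q",s["q"],"psi",np.degrees(np.arctan2(Rc[1,0],Rc[0,0])),"F",s["force"],"op",s["opening"])
    print("shift now-axes",1000*Rc.T@(np.array(target)-s["tool_pos"]),"shift final-axes",1000*Rt.T@(np.array(target)-s["tool_pos"]),"twist",R.from_matrix(Rc.T@Rt).as_rotvec())
E
python3 -c "
from h import *
rel([.466,-.1595,.15],130)"
```

```text
t: 2.1
tool_pos: [0.3205, 0.3027, 0.209]
orientation: [1.178, 2.869, -0.103]
force: [-1.5, 1.2, 1.0]
opening: 0.0931
t 2.1 pos [0.321 0.303 0.209] q [ 0.696 -0.258  1.88  -0.065  1.56  -0.093] psi 135.44248771306852 F [-1.541  1.153  1.001] op 0.09312538233937477
shift now-axes [-423.501 -223.039   95.509] shift final-axes [-447.537 -185.626   58.953] twist [-0.044  0.063  0.094]
```

```bash
python3 -m pendant '[{"translation":[0,0,0],"twist":[-0.044,0.063,0.094],"grip":1},{"translation":[-44,-18,0],"twist":[0,0,0],"grip":1},{"translation":[-44,-18,0],"twist":[0,0,0],"grip":1},{"translation":[-44,-18,0],"twist":[0,0,0],"grip":1},{"translation":[-44,-18,0],"twist":[0,0,0],"grip":1},{"translation":[-44,-18,0],"twist":[0,0,0],"grip":1},{"translation":[-44,-18,0],"twist":[0,0,0],"grip":1},{"translation":[-44,-18,0],"twist":[0,0,0],"grip":1},{"translation":[-44,-18,0],"twist":[0,0,0],"grip":1},{"translation":[-44,-18,0],"twist":[0,0,0],"grip":1}]'; python3 -c "
from h import *
rel([.466,-.1595,.15],130)"
```

```text
t: 3.1
tool_pos: [0.452, -0.1194, 0.1977]
orientation: [-1.324, -2.833, 0.023]
force: [1.0, 0.4, 1.1]
opening: 0.0931
t 3.1 pos [ 0.452 -0.119  0.198] q [-0.357 -0.207  1.856 -0.014  1.509 -1.052] psi 129.88701924999293 F [0.967 0.427 1.115] op 0.09309114513276276
shift now-axes [-40.081 -14.048  47.742] shift final-axes [-39.744 -15.049  47.719] twist [-0.019 -0.006 -0.002]
```

```bash
python3 -m pendant '[{"translation":[-20,-7,10],"twist":[-0.019,-0.006,0],"grip":1},{"translation":[-10,-3,10],"twist":[0,0,0],"grip":1},{"translation":[0,0,10],"twist":[0,0,0],"grip":1},{"translation":[0,0,10],"twist":[0,0,0],"grip":1},{"translation":[0,0,0],"twist":[0,0,0],"grip":1},{"translation":[0,0,0],"twist":[0,0,0],"grip":1},{"translation":[0,0,0],"twist":[0,0,0],"grip":1},{"translation":[0,0,0],"twist":[0,0,0],"grip":1},{"translation":[0,0,0],"twist":[0,0,0],"grip":1},{"translation":[0,0,0],"twist":[0,0,0],"grip":1}]'; python3 - <<'E'
from h import *
from plant import robot
rel([.466,-.1595,.15],130)
i=robot.camera_info("wrist"); im,d=robot.read_camera("wrist"); P=cloud(im,d,i)
cv2.imwrite("pics/w1.png",cv2.cvtColor(im,cv2.COLOR_RGB2BGR))
m=(P[...,2]>.029)&(P[...,2]<.040)&(np.hypot(P[...,0]-.466,P[...,1]+.16)<.05)
s=P[m]; print(len(s),cv2.minAreaRect(s[:,:2].astype(np.float32)*1000),s.mean(0))
E
```

```text
t: 4.1
tool_pos: [0.4631, -0.1498, 0.1547]
orientation: [-1.33, -2.843, 0.001]
force: [0.5, 0.6, -0.4]
opening: 0.0927
t 4.1 pos [ 0.463 -0.15   0.155] q [-0.418 -0.137  1.873 -0.001  1.409 -1.113] psi 129.85468809225927 F [ 0.453  0.634 -0.446] op 0.09271509514964636
shift now-axes [-9.279 -3.971  4.668] shift final-axes [-9.258 -4.004  4.683] twist [-0.002 -0.002 -0.003]
2207 ((464.01251220703125, -160.3767547607422), (33.97019577026367, 54.03178787231445), 40.060508728027344) [ 0.463 -0.16   0.034]
```

View pics/w1.png

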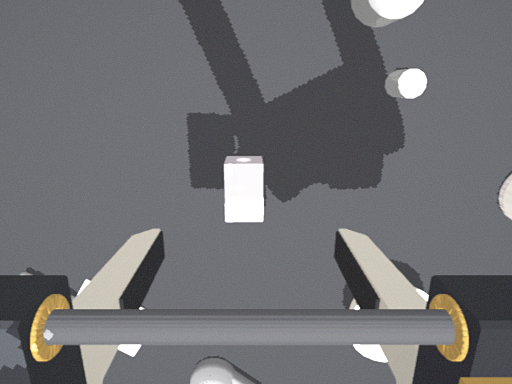

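The wrist view shows the holder at (244,190), measuring 34.0 x 54.0 mm at (0.464,-0.160) with its axis at 130°. An opening is visible on the end facing away from the camera base, and nothing else stands near it. I descend.

```bash
python3 -m pendant '[{"translation":[-5,-3,15],"twist":[0,0,0],"grip":1},{"translation":[-3,-2,18],"twist":[0,0,0],"grip":1},{"translation":[0,0,18],"twist":[0,0,0],"grip":1},{"translation":[0,0,18],"twist":[0,0,0],"grip":1},{"translation":[0,0,18],"twist":[0,0,0],"grip":1},{"translation":[0,0,18],"twist":[0,0,0],"grip":1},{"translation":[0,0,15],"twist":[0,0,0],"grip":1},{"translation":[0,0,5],"twist":[0,0,0],"grip":1},{"translation":[0,0,0],"twist":[0,0,0],"grip":1},{"translation":[0,0,0],"twist":[0,0,0],"grip":1}]' 30; python3 -c "
from h import *
rel([.464,-.160,.004],130)"
```

```text
t: 5.15
tool_pos: [0.462, -0.1625, 0.018]
orientation: [-1.332, -2.84, 0.002]
force: [-0.1, 0.7, 0.2]
opening: 0.0931
t 5.15 pos [ 0.462 -0.163  0.018] q [-0.442  0.039  1.972 -0.002  1.136 -1.134] psi 129.72821770905045 F [-0.062  0.725  0.173] op 0.09309054741274704
shift now-axes [ 0.588  3.227 14.022] shift final-axes [ 0.625  3.181 14.031] twist [-0.003 -0.004 -0.005]
```

```bash
python3 -m pendant '[{"translation":[0.6,3,5],"twist":[0,0,0],"grip":1},{"translation":[0,0,5],"twist":[0,0,0],"grip":1},{"translation":[0,0,4],"twist":[0,0,0],"grip":1},{"translation":[0,0,0],"twist":[0,0,0],"grip":-1},{"translation":[0,0,0],"twist":[0,0,0],"grip":-1},{"translation":[0,0,0],"twist":[0,0,0],"grip":-1},{"translation":[0,0,0],"twist":[0,0,0],"grip":-1},{"translation":[0,0,0],"twist":[0,0,0],"grip":-1},{"translation":[0,0,0],"twist":[0,0,0],"grip":-1},{"translation":[0,0,0],"twist":[0,0,0],"grip":-1}]' 40; python3 -c "
from h import *
rel([.464,-.160,.004],130)"
```

```text
t: 6.15
tool_pos: [0.4665, -0.1611, 0.0059]
orientation: [1.334, 2.843, -0.002]
force: [0.1, 0.3, 0.2]
opening: 0.0416
t 6.15 pos [ 0.467 -0.161  0.006] q [-0.435  0.064  1.972 -0.002  1.105 -1.128] psi 129.7380493993493 F [0.149 0.287 0.159] op 0.04158720073493337
shift now-axes [ 2.454 -1.264  1.892] shift final-axes [ 2.457 -1.255  1.895] twist [-0.001  0.001 -0.005]
```

```bash
python3 -m pendant '[{"translation":[0,0,0],"twist":[0,0,0],"grip":-1},{"translation":[0,0,0],"twist":[0,0,0],"grip":-1},{"translation":[0,0,0],"twist":[0,0,0],"grip":-1},{"translation":[0,0,0],"twist":[0,0,0],"grip":-1},{"translation":[0,0,-20],"twist":[0,0,0],"grip":-1},{"translation":[0,0,-30],"twist":[0,0,0],"grip":-1},{"translation":[0,0,-40],"twist":[0,0,0],"grip":-1},{"translation":[0,0,-40],"twist":[0,0,0],"grip":-1},{"translation":[0,0,-40],"twist":[0,0,0],"grip":-1},{"translation":[0,0,-30],"twist":[0,0,0],"grip":-1}]' 40; python3 -c "
from h import *
rel([.478,.191,.20],191.5)"
```

```text
t: 7.15
tool_pos: [0.4609, -0.1582, 0.2046]
orientation: [-1.328, -2.83, 0.002]
force: [1.4, -0.5, -1.3]
opening: 0.0338
t 7.15 pos [ 0.461 -0.158  0.205] q [-0.435 -0.155  1.797 -0.002  1.516 -1.128] psi 129.72945503309748 F [ 1.447 -0.534 -1.267] op 0.033790139976782284
shift now-axes [257.501 236.415   6.199] shift final-axes [-86.403 338.749   4.594] twist [ 0.    -0.017 -1.078]
```

```bash
python3 -m pendant '[{"translation":[25,24,0],"twist":[0,0,0.15],"grip":-1},{"translation":[28,19,0],"twist":[0,0,0.15],"grip":-1},{"translation":[31,15,0],"twist":[0,0,0.15],"grip":-1},{"translation":[33,10,0],"twist":[0,0,0.15],"grip":-1},{"translation":[34,5,0],"twist":[0,0,0.15],"grip":-1},{"translation":[34,0,0],"twist":[0,0,0.15],"grip":-1},{"translation":[34,-5,0],"twist":[0,0,0.15],"grip":-1},{"translation":[33,-10,0],"twist":[0,0,0.15],"grip":-1},{"translation":[31,-15,0],"twist":[0,0,0.15],"grip":-1},{"translation":[28,-19,0],"twist":[0,0,0.15],"grip":-1}]'; python3 -c "
from h import *
rel([.46,.186,.18],11.5)"
```

```text
t: 8.15
tool_pos: [0.4812, 0.1877, 0.2108]
orientation: [-2.907, -1.185, 0.008]
force: [0.6, -0.0, -1.5]
opening: 0.0338
t 8.15 pos [0.481 0.188 0.211] q [ 0.272 -0.087  1.723  0.001  1.511  1.069] psi 44.334920743628096 F [ 0.569 -0.024 -1.527] op 0.03380041833247414
shift now-axes [-16.198 -13.455  30.924] shift final-axes [-21.081  -2.554  30.802] twist [-0.003  0.005  0.573]
```

```bash
python3 -m pendant '[{"translation":[0,0,0],"twist":[0,0,0.15],"grip":-1},{"translation":[0,0,0],"twist":[0,0,0.15],"grip":-1},{"translation":[0,0,0],"twist":[0,0,0.15],"grip":-1},{"translation":[-20,-3,10],"twist":[0,0,0.08],"grip":-1},{"translation":[0,0,10],"twist":[0,0,0],"grip":-1},{"translation":[0,0,10],"twist":[0,0,0],"grip":-1},{"translation":[0,0,0],"twist":[0,0,0],"grip":-1},{"translation":[0,0,0],"twist":[0,0,0],"grip":-1},{"translation":[0,0,0],"twist":[0,0,0],"grip":-1},{"translation":[0,0,0],"twist":[0,0,0],"grip":-1}]'; python3 - <<'E'
from h import *
from plant import robot
rel([.487,.192,.089],11.5)
i=robot.camera_info("wrist"); im,d=robot.read_camera("wrist"); P=cloud(im,d,i); np.savez("wr.npz",im=im,d=d,**i)
cv2.imwrite("pics/w2.png",cv2.cvtColor(im,cv2.COLOR_RGB2BGR))
# post top, pin, plate
near=np.hypot(P[...,0]-.57,P[...,1]-.208)<.08
m=near&(P[...,2]>.111)&(P[...,2]<.121); s=P[m]; print("post",len(s),cv2.minAreaRect(s[:,:2].astype(np.float32)*1000),s.mean(0))
m=near&(P[...,2]>.096)&(P[...,2]<.109)&(P[...,0]<.572); s=P[m]
print("pin",len(s),cv2.minAreaRect(s[:,:2].astype(np.float32)*1000),np.percentile(s[:,2],[50,90,98]))
s=s[s[:,2]>.101];l=cv2.fitLine(s[:,:2].astype(np.float32),cv2.DIST_HUBER,0,.001,.001).ravel(); print(l,np.degrees(np.arctan2(l[1],l[0])))
m=near&(P[...,2]>.008)&(P[...,2]<.016); s=P[m]; print("plate",cv2.minAreaRect(s[:,:2].astype(np.float32)*1000))
# held holder top
s=robot.read_state();Rc=R.from_rotvec(s["orientation"]).as_matrix()
T=(P-s["tool_pos"])@Rc
m=(abs(T[...,1])<.015)&(abs(T[...,0])<.05)&(T[...,2]<0)&(T[...,2]>-.06); q=T[m]
h,e=np.histogram(q[:,2],np.arange(-.06,.001,.002)); print("holder z hist",dict(zip(np.round(e,3),h)))
k=q[abs(q[:,2]+.0275)<.006]; print("top in tool",k.min(0) if len(k) else 0,k.max(0) if len(k) else 0,len(k))
E
```

```text
t: 9.15
tool_pos: [0.4596, 0.1896, 0.1771]
orientation: [-3.117, -0.38, 0.015]
force: [-0.2, 0.4, -1.2]
opening: 0.0335
t 9.15 pos [0.46  0.19  0.177] q [ 0.286 -0.118  1.814  0.003  1.455  1.614] psi 13.88733363468525 F [-0.167  0.352 -1.169] op 0.0335415378676476
shift now-axes [27.984  4.439 87.85 ] shift final-axes [27.319  3.099 88.117] twist [-0.002  0.009  0.042]
post 990 ((580.7347412109375, 210.67030334472656), (15.0336275100708, 21.861295700073242), 13.789609909057617) [0.581 0.211 0.115]
pin 804 ((555.42041015625, 208.09750366210938), (34.8326416015625, 16.451316833496094), 5.36357307434082) [0.103 0.105 0.108]
[0.97  0.244 0.557 0.206] 14.130155
plate ((581.896240234375, 210.82960510253906), (57.292579650878906, 89.5203628540039), 11.994431495666504)
holder z hist {np.float64(-0.06): np.int64(0), np.float64(-0.058): np.int64(0), np.float64(-0.056): np.int64(0), np.float64(-0.054): np.int64(0), np.float64(-0.052): np.int64(0), np.float64(-0.05): np.int64(0), np.float64(-0.048): np.int64(0), np.float64(-0.046): np.int64(0), np.float64(-0.044): np.int64(0), np.float64(-0.042): np.int64(0), np.float64(-0.04): np.int64(0), np.float64(-0.038): np.int64(0), np.float64(-0.036): np.int64(0), np.float64(-0.034): np.int64(0), np.float64(-0.032): np.int64(0), np.float64(-0.03): np.int64(2218), np.float64(-0.028): np.int64(3960), np.float64(-0.026): np.int64(105), np.float64(-0.024): np.int64(106), np.float64(-0.022): np.int64(108), np.float64(-0.02): np.int64(91), np.float64(-0.018): np.int64(67), np.float64(-0.016): np.int64(56), np.float64(-0.014): np.int64(46), np.float64(-0.012): np.int64(44), np.float64(-0.01): np.int64(55), np.float64(-0.008): np.int64(78), np.float64(-0.006): np.int64(163), np.float64(-0.004): np.int64(158), np.float64(-0.002): np.int64(74)}
top in tool [-0.022 -0.015 -0.03 ] [ 0.028  0.015 -0.022] 6418
```

View pics/w2.png

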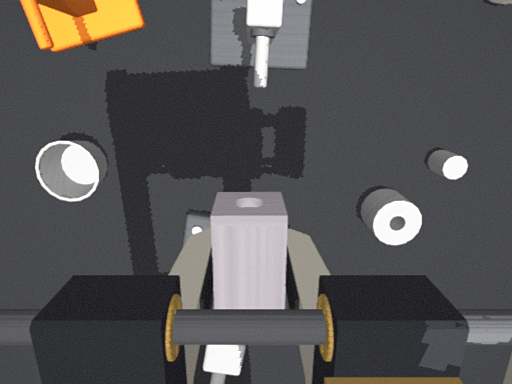

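The wrist view shows the held holder at (249,250), the pin tip at (261,85) and the post at (263,15). The pin line passes about (0.557,0.2055) at yaw about 11.7°, with the tip at x≈0.5395, consistent over three cameras. The holder middle lies 11 mm behind the TCP. I lower in front of the pin.

```bash
python3 -m pendant '[{"translation":[0,0,0],"twist":[-0.002,0.009,0.038],"grip":-1},{"translation":[15,2,15],"twist":[0,0,0],"grip":-1},{"translation":[12,2,15],"twist":[0,0,0],"grip":-1},{"translation":[0,0,15],"twist":[0,0,0],"grip":-1},{"translation":[0,0,15],"twist":[0,0,0],"grip":-1},{"translation":[0,0,13],"twist":[0,0,0],"grip":-1},{"translation":[0,0,10],"twist":[0,0,0],"grip":-1},{"translation":[0,0,0],"twist":[0,0,0],"grip":-1},{"translation":[0,0,0],"twist":[0,0,0],"grip":-1},{"translation":[0,0,0],"twist":[0,0,0],"grip":-1}]'; python3 -c "
from h import *
rel([.497,.193,.089],11.7)"
```

```text
t: 10.2
tool_pos: [0.4892, 0.192, 0.0935]
orientation: [-3.124, -0.32, -0.008]
force: [1.2, -0.8, -0.5]
opening: 0.0338
t 10.2 pos [0.489 0.192 0.093] q [0.276 0.022 1.837 0.    1.278 1.643] psi 11.685167709466612 F [ 1.216 -0.785 -0.543] op 0.03380387425427958
shift now-axes [7.843 0.582 4.516] shift final-axes [7.865 0.581 4.478] twist [-0.001 -0.005 -0.   ]
```

```bash
python3 -m pendant '[{"translation":[4,0.5,2.5],"twist":[0,-0.005,0],"grip":-1},{"translation":[4,0,2],"twist":[0,0,0],"grip":-1},{"translation":[4,0,0],"twist":[0,0,0],"grip":-1},{"translation":[4,0,0],"twist":[0,0,0],"grip":-1},{"translation":[2,0,0],"twist":[0,0,0],"grip":-1},{"translation":[0,0,0],"twist":[0,0,0],"grip":-1},{"translation":[0,0,0],"twist":[0,0,0],"grip":-1},{"translation":[0,0,0],"twist":[0,0,0],"grip":-1},{"translation":[0,0,0],"twist":[0,0,0],"grip":-1},{"translation":[0,0,0],"twist":[0,0,0],"grip":-1}]'; python3 - <<'E'
from h import *
from plant import robot
rel([.5395-.979*28.5e-3,.2055-.207*.0175-.203*.0285,.089],11.7)
i=robot.camera_info("wrist"); im,d=robot.read_camera("wrist")
w=cv2.resize(im[0:330,130:390],None,fx=1.8,fy=1.8,interpolation=cv2.INTER_CUBIC)
cv2.imwrite("pics/w3.png",cv2.cvtColor(w,cv2.COLOR_RGB2BGR))
E
```

```text
t: 11.2
tool_pos: [0.5103, 0.1959, 0.091]
orientation: [-3.124, -0.32, -0.005]
force: [0.8, -0.8, -2.3]
opening: 0.0338
t 11.2 pos [0.51  0.196 0.091] q [0.272 0.082 1.779 0.001 1.277 1.639] psi 11.689321798271818 F [ 0.835 -0.843 -2.337] op 0.03382234165489172
shift now-axes [1.305 0.105 1.996] shift final-axes [1.311 0.103 1.992] twist [-0.001 -0.003 -0.   ]
```

View pics/w3.png

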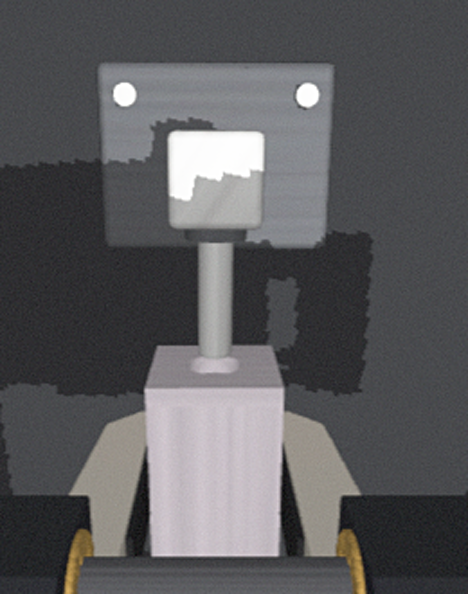

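The pin enters centred in the opening (crop about (215,360)). I advance gently.

```bash
python3 -m pendant '[{"translation":[0,0,1.5],"twist":[0,0,0],"grip":-1},{"translation":[2,0,0],"twist":[0,0,0],"grip":-1},{"translation":[2,0,0],"twist":[0,0,0],"grip":-1},{"translation":[2,0,0],"twist":[0,0,0],"grip":-1},{"translation":[2,0,0],"twist":[0,0,0],"grip":-1},{"translation":[2,0,0],"twist":[0,0,0],"grip":-1},{"translation":[2,0,0],"twist":[0,0,0],"grip":-1},{"translation":[2,0,0],"twist":[0,0,0],"grip":-1},{"translation":[2,0,0],"twist":[0,0,0],"grip":-1},{"translation":[2,0,0],"twist":[0,0,0],"grip":-1}]'; python3 -c "
from h import *
rel([.5117,.196,.089],11.7)"
```

```text
t: 12.25
tool_pos: [0.5166, 0.1973, 0.0879]
orientation: [3.122, 0.321, -0.04]
force: [-12.0, -2.5, 6.6]
opening: 0.0338
t 12.25 pos [0.517 0.197 0.088] q [0.271 0.131 1.733 0.001 1.303 1.637] psi 11.741668930509354 F [-11.955  -2.498   6.561] op 0.033799101307303146
shift now-axes [-5.146  0.309 -0.999] shift final-axes [-5.118  0.312 -1.13 ] twist [0.    0.026 0.001]
```

It stops about 5 mm past the tip with 12 N against it, which matches the shallow recess. I draw off, turn half round and try the other end.

```bash
python3 -m pendant '[{"translation":[-5,0,0],"twist":[0,0.02,0],"grip":-1},{"translation":[-10,0,0],"twist":[0,0,0],"grip":-1},{"translation":[-12,0,0],"twist":[0,0,0],"grip":-1},{"translation":[-12,0,0],"twist":[0,0,0],"grip":-1},{"translation":[-12,0,0],"twist":[0,0,0],"grip":-1},{"translation":[0,0,0],"twist":[0,0,0],"grip":-1},{"translation":[0,0,0],"twist":[0,0,-0.15],"grip":-1},{"translation":[0,0,0],"twist":[0,0,-0.15],"grip":-1},{"translation":[0,0,0],"twist":[0,0,-0.15],"grip":-1},{"translation":[0,0,0],"twist":[0,0,-0.15],"grip":-1}]'; python3 -c "
from h import *
from plant import robot
rel([.478,.189,.09],191.7)
s=robot.read_state();print((robot.camera_info('wrist')['cam_to_world'][:3,3]-s['tool_pos'])@R.from_rotvec(s['orientation']).as_matrix())"
```

```text
t: 13.25
tool_pos: [0.4655, 0.1866, 0.0891]
orientation: [-2.886, -1.239, 0.008]
force: [-0.2, 0.2, -2.2]
opening: 0.0337
t 13.25 pos [0.465 0.187 0.089] q [ 0.279 -0.028  1.895  0.     1.28   1.039] psi 46.455809022052726 F [-0.222  0.21  -2.169] op 0.03372246564282526
shift now-axes [10.341  7.46  -0.95 ] shift final-axes [-12.754  -0.233  -0.883] twist [-0.007 -0.002 -2.535]
[ 0.083 -0.    -0.166]
```

```bash
for k in 1; do python3 -m pendant '[{"translation":[0,0,0],"twist":[0,0,-0.15],"grip":-1},{"translation":[0,0,0],"twist":[0,0,-0.15],"grip":-1},{"translation":[0,0,0],"twist":[0,0,-0.15],"grip":-1},{"translation":[0,0,0],"twist":[0,0,-0.15],"grip":-1},{"translation":[0,0,0],"twist":[0,0,-0.15],"grip":-1},{"translation":[0,0,0],"twist":[0,0,-0.15],"grip":-1},{"translation":[0,0,0],"twist":[0,0,-0.15],"grip":-1},{"translation":[0,0,0],"twist":[0,0,-0.15],"grip":-1},{"translation":[0,0,0],"twist":[0,0,-0.15],"grip":-1},{"translation":[0,0,0],"twist":[0,0,-0.15],"grip":-1}]'; done; python3 -c "
from h import *
rel([.478,.189,.09],191.7)"
```

```text
t: 14.25
tool_pos: [0.471, 0.1875, 0.0911]
orientation: [-1.268, -2.874, 0.0]
force: [-0.1, -0.3, -2.4]
opening: 0.0341
t 14.25 pos [0.471 0.188 0.091] q [ 0.278 -0.02   1.884  0.     1.279 -0.462] psi 132.39753554228662 F [-0.132 -0.307 -2.432] op 0.03412620667413221
shift now-axes [-3.655  6.167  1.074] shift final-axes [-7.168  0.005  1.079] twist [-0.    -0.001 -1.035]
```

```bash
python3 -m pendant '[{"translation":[0,0,0],"twist":[0,0,-0.15],"grip":-1},{"translation":[0,0,0],"twist":[0,0,-0.15],"grip":-1},{"translation":[0,0,0],"twist":[0,0,-0.15],"grip":-1},{"translation":[0,0,0],"twist":[0,0,-0.15],"grip":-1},{"translation":[0,0,0],"twist":[0,0,-0.15],"grip":-1},{"translation":[0,0,0],"twist":[0,0,-0.15],"grip":-1},{"translation":[0,0,0],"twist":[0,0,-0.05],"grip":-1},{"translation":[0,0,0],"twist":[0,0,0],"grip":-1},{"translation":[0,0,0],"twist":[0,0,0],"grip":-1},{"translation":[0,0,0],"twist":[0,0,0],"grip":-1}]'; python3 -c "
from h import *
rel([.5,.1937,.089],191.7)"
```

```text
t: 15.25
tool_pos: [0.4759, 0.1883, 0.0927]
orientation: [-0.192, 3.133, 0.001]
force: [0.4, 0.1, -1.4]
opening: 0.0337
t 15.25 pos [0.476 0.188 0.093] q [ 0.276 -0.013  1.873  0.     1.278 -1.417] psi -172.98975064084985 F [ 0.389  0.142 -1.418] op 0.0336784420838481
shift now-axes [-24.598   2.434   3.773] shift final-axes [-24.727   0.417   3.694] twist [ 0.001  0.003 -0.082]
```

```bash
python3 -m pendant '[{"translation":[0,0,0],"twist":[0,0.003,-0.082],"grip":-1},{"translation":[-6,0.4,2],"twist":[0,0,0],"grip":-1},{"translation":[-6,0,1.5],"twist":[0,0,0],"grip":-1},{"translation":[-6,0,0],"twist":[0,0,0],"grip":-1},{"translation":[-5,0,0],"twist":[0,0,0],"grip":-1},{"translation":[-5,0,0],"twist":[0,0,0],"grip":-1},{"translation":[-5,0,0],"twist":[0,0,0],"grip":-1},{"translation":[0,0,0],"twist":[0,0,0],"grip":-1},{"translation":[0,0,0],"twist":[0,0,0],"grip":-1},{"translation":[0,0,0],"twist":[0,0,0],"grip":-1}]'; python3 -c "
from h import *
rel([.512,.1962,.089],191.7)
from plant import robot
im,d=robot.read_camera('scene')
w=cv2.resize(im[150:270,220:340],(600,600),interpolation=cv2.INTER_CUBIC)
cv2.imwrite('pics/s4.png',cv2.cvtColor(w,cv2.COLOR_RGB2BGR))"
```

```text
t: 16.25
tool_pos: [0.5118, 0.1959, 0.0887]
orientation: [-0.306, 3.126, 0.001]
force: [0.5, 0.6, -1.0]
opening: 0.0339
t 16.25 pos [0.512 0.196 0.089] q [ 0.272  0.092  1.774  0.001  1.276 -1.495] psi -168.80145823044268 F [ 0.461  0.646 -0.953] op 0.033861153458944596
shift now-axes [-0.24   0.235 -0.326] shift final-axes [-0.242  0.232 -0.327] twist [ 0.001  0.    -0.009]
```

View pics/s4.png

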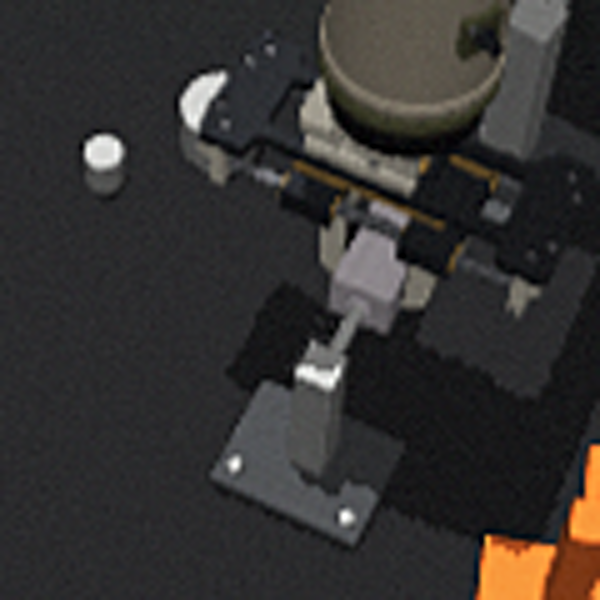

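The holder is lined up with the pin, which meets its end at crop (360,310). I advance.

```bash
python3 -m pendant '[{"translation":[-2,0,0],"twist":[0,0,-0.009],"grip":-1},{"translation":[-2,0,0],"twist":[0,0,0],"grip":-1},{"translation":[-2,0,0],"twist":[0,0,0],"grip":-1},{"translation":[-2,0,0],"twist":[0,0,0],"grip":-1},{"translation":[-2,0,0],"twist":[0,0,0],"grip":-1},{"translation":[-2,0,0],"twist":[0,0,0],"grip":-1},{"translation":[-2,0,0],"twist":[0,0,0],"grip":-1},{"translation":[-2,0,0],"twist":[0,0,0],"grip":-1},{"translation":[0,0,0],"twist":[0,0,0],"grip":-1},{"translation":[0,0,0],"twist":[0,0,0],"grip":-1}]'; python3 -c "
from h import *
rel([.5343,.2006,.089],191.7)"
```

```text
t: 17.3
tool_pos: [0.5286, 0.1995, 0.0888]
orientation: [-0.322, 3.125, 0.001]
force: [-0.5, -0.0, -1.9]
opening: 0.0338
t 17.3 pos [0.529 0.199 0.089] q [ 0.27   0.136  1.726  0.001  1.28  -1.507] psi -168.23262984048068 F [-0.476 -0.015 -1.895] op 0.0338409850552622
shift now-axes [-5.776 -0.05  -0.193] shift final-axes [-5.776 -0.043 -0.196] twist [0.001 0.001 0.001]
```

Free, already about 14 mm past the tip, so this is the deep end. I continue to the bottom.

```bash
python3 -m pendant '[{"translation":[-2,0,0],"twist":[0,0,0],"grip":-1},{"translation":[-2,0,0],"twist":[0,0,0],"grip":-1},{"translation":[-2,0,0],"twist":[0,0,0],"grip":-1},{"translation":[-1.5,0,0],"twist":[0,0,0],"grip":-1},{"translation":[-1,0,0],"twist":[0,0,0],"grip":-1},{"translation":[-1,0,0],"twist":[0,0,0],"grip":-1},{"translation":[-1,0,0],"twist":[0,0,0],"grip":-1},{"translation":[0,0,0],"twist":[0,0,0],"grip":-1},{"translation":[0,0,0],"twist":[0,0,0],"grip":-1},{"translation":[0,0,0],"twist":[0,0,0],"grip":-1}]'; python3 -c "
from h import *
rel([.5343,.2006,.089],191.7)"
```

```text
t: 18.3
tool_pos: [0.5373, 0.2013, 0.0884]
orientation: [0.322, -3.12, 0.0]
force: [-1.3, -0.7, -0.9]
opening: 0.0338
t 18.3 pos [0.537 0.201 0.088] q [ 0.269  0.164  1.695  0.001  1.288 -1.508] psi -168.2191441785669 F [-1.345 -0.712 -0.854] op 0.033825101348255844
shift now-axes [ 3.084 -0.121 -0.63 ] shift final-axes [ 3.08  -0.126 -0.646] twist [ 0.    -0.005  0.001]
```

The holder went on about 23 mm, against 5 mm for the other end, and stayed there about 0.5 s, so the deep hole is at the tool -x end. I draw off and lift.

```bash
python3 -m pendant '[{"translation":[8,0,0],"twist":[0,0,0],"grip":-1},{"translation":[12,0,0],"twist":[0,0,0],"grip":-1},{"translation":[12,0,0],"twist":[0,0,0],"grip":-1},{"translation":[12,0,0],"twist":[0,0,0],"grip":-1},{"translation":[12,0,0],"twist":[0,0,0],"grip":-1},{"translation":[6,0,-10],"twist":[0,0,0],"grip":-1},{"translation":[0,0,-40],"twist":[0,0,0],"grip":-1},{"translation":[0,0,-45],"twist":[0,0,0],"grip":-1},{"translation":[0,0,-45],"twist":[0,0,0],"grip":-1},{"translation":[0,0,-45],"twist":[0,0,0],"grip":-1}]'; python3 -c "
from h import *
rel([.5,.19,.45],191.7)"
```

```text
t: 19.3
tool_pos: [0.4679, 0.1864, 0.2734]
orientation: [0.321, -3.108, 0.004]
force: [1.7, -0.3, -1.8]
opening: 0.034
t 19.3 pos [0.468 0.186 0.273] q [ 0.277 -0.131  1.651  0.001  1.639 -1.5  ] psi -168.2214665620956 F [ 1.663 -0.263 -1.811] op 0.03401250287416622
shift now-axes [ -29.158   -3.106 -177.097] shift final-axes [ -32.196   -2.973 -176.572] twist [-0.001 -0.017  0.001]
```

```bash
python3 -m pendant '[{"translation":[-10,0,-20],"twist":[0,-0.15,0],"grip":-1},{"translation":[-13,0,-18],"twist":[0,-0.15,0],"grip":-1},{"translation":[-15,0,-16],"twist":[0,-0.15,0],"grip":-1},{"translation":[-18,0,-14],"twist":[0,-0.15,0],"grip":-1},{"translation":[-20,0,-11],"twist":[0,-0.15,0],"grip":-1},{"translation":[-21,0,-8],"twist":[0,-0.15,0],"grip":-1},{"translation":[-22,0,-5],"twist":[0,-0.15,0],"grip":-1},{"translation":[-22,0,-1],"twist":[0,-0.15,0],"grip":-1},{"translation":[-22,0,2],"twist":[0,-0.15,0],"grip":-1},{"translation":[-22,0,5],"twist":[0,-0.15,0],"grip":-1}]'; cat >> h.py <<'E'
def tilt():
    from plant import robot
    s=robot.read_state(); Rc=R.from_rotvec(s["orientation"]).as_matrix(); a=-Rc[:,0]
    np.set_printoptions(precision=3,suppress=True)
    print("q",s["q"],"pos",s["tool_pos"],"deep axis",a,"angle to up",np.arccos(a[2]),"twist",np.cross(np.array([-1.,0,0]),Rc.T@[0,0,1.]),"dq",abs(s["dq"]).max(),"op",s["opening"],"centre z",(s["tool_pos"]+Rc@[.0014,0,-.011])[2])
E
python3 -c "
from h import *
tilt()"
```

```text
t: 20.3
tool_pos: [0.5961, 0.2199, 0.4926]
orientation: [-0.161, 1.713, 0.137]
force: [2.0, -2.2, -1.3]
opening: 0.0339
q [ 0.394 -0.892  2.355 -0.685  0.329 -0.882] pos [0.596 0.22  0.493] deep axis [0.144 0.028 0.989] angle to up 0.14763842526399518 twist [ 0.    -0.147  0.001] dq 2.2337615236111774 op 0.03393956462221794 centre z 0.4927990158593633
```

q2 is at its lower limit, so I move outward to get away from it.

```bash
python3 -m pendant '[{"translation":[0,0,30],"twist":[0,0,0],"grip":-1},{"translation":[0,0,25],"twist":[0,0,0],"grip":-1},{"translation":[0,0,20],"twist":[0,0,0],"grip":-1},{"translation":[0,0,20],"twist":[0,0,0],"grip":-1},{"translation":[0,0,10],"twist":[0,-0.02,0],"grip":-1},{"translation":[0,0,0],"twist":[0,-0.02,0],"grip":-1},{"translation":[0,0,0],"twist":[0,0,0],"grip":-1},{"translation":[0,0,0],"twist":[0,0,0],"grip":-1},{"translation":[0,0,0],"twist":[0,0,0],"grip":-1},{"translation":[0,0,0],"twist":[0,0,0],"grip":-1}]'; python3 -c "
from h import *
tilt()"
```

```text
t: 21.3
tool_pos: [0.6947, 0.2345, 0.4886]
orientation: [-0.166, 1.677, 0.137]
force: [0.6, -0.5, -0.8]
opening: 0.0337
q [ 0.324 -0.525  2.178 -1.337  0.136 -0.228] pos [0.695 0.234 0.489] deep axis [0.109 0.029 0.994] angle to up 0.11264656029476622 twist [ 0.    -0.112  0.007] dq 0.023652694464378725 op 0.0337387399597165 centre z 0.48841680660024
```

Upright within 0.11 rad and still, but q4 is near its limit. I raise a little to relieve it.

```bash
python3 -m pendant '[{"translation":[-8,0,0],"twist":[0,0.03,0],"grip":-1},{"translation":[-8,0,0],"twist":[0,0.03,0],"grip":-1},{"translation":[-8,0,0],"twist":[0,0,0],"grip":-1},{"translation":[-8,0,0],"twist":[0,0,0],"grip":-1},{"translation":[-8,0,0],"twist":[0,0,0],"grip":-1},{"translation":[-8,0,0],"twist":[0,0,0],"grip":-1},{"translation":[0,0,0],"twist":[0,0,0],"grip":-1},{"translation":[0,0,0],"twist":[0,0,0],"grip":-1},{"translation":[0,0,0],"twist":[0,0,0],"grip":-1},{"translation":[0,0,0],"twist":[0,0,0],"grip":-1}]'; python3 - <<'E'
from h import *
tilt()
from plant import robot
im,d=robot.read_camera("scene"); im2,_=robot.read_camera("top")
w=np.hstack([im,im2[40:,120:420][:344]] ) if 0 else np.hstack([cv2.resize(im,(450,338)),cv2.resize(im2,(350,338))])
cv2.imwrite("pics/end.png",cv2.cvtColor(w,cv2.COLOR_RGB2BGR))
E
```

```text
t: 22.3
tool_pos: [0.699, 0.2336, 0.5335]
orientation: [-0.176, 1.711, 0.119]
force: [-0.4, -0.1, -0.6]
opening: 0.0337
q [ 0.325 -0.532  2.077 -0.683  0.224 -0.901] pos [0.699 0.234 0.533] deep axis [0.14  0.048 0.989] angle to up 0.1490656777157079 twist [ 0.    -0.147  0.022] dq 0.00809731888701294 op 0.03366109209872029 centre z 0.5336836150279735
```

View pics/end.png

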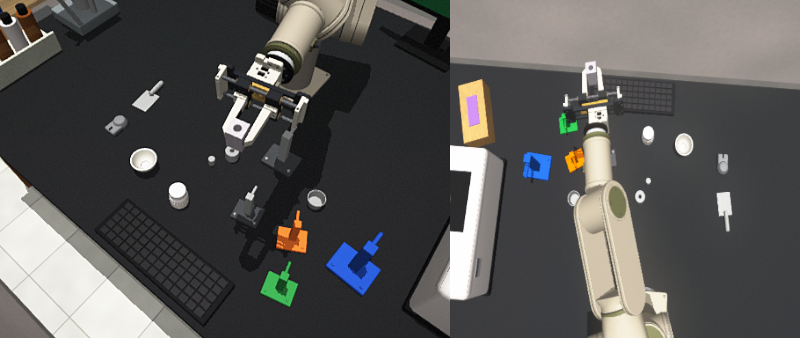

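The end picture shows the holder held with its opening up at (236,128) and the bystanders in place. One plane-fit check on the top face, then I hand in.

```bash
python3 - <<'E'
from h import *
from plant import robot
s=robot.read_state(); Rc=R.from_rotvec(s["orientation"]).as_matrix()
im,d=robot.read_camera("scene"); P=cloud(im,d,robot.camera_info("scene"))
T=(P-s["tool_pos"])@Rc
m=(abs(T[...,0]+.0256)<.012)&(abs(T[...,1])<.015)&(abs(T[...,2]+.011)<.015); q=T[m]; 
r=np.hypot(q[:,1],q[:,2]+.011); q=q[(r>.009)]
q=q[abs(q[:,0]-np.median(q[:,0]))<.005]
n=np.linalg.svd(q-q.mean(0))[2][2]; n=Rc@n; n*=np.sign(n[2]); print(len(q),q.mean(0),"face normal",n,"angle",np.arccos(n[2]))
# bystanders before/after, scene camera: centroid of raised points where visible
z=np.load("scene.npz"); P0=cloud(z["im"],z["d"],z); print("moved px outside arm:",(np.abs(im.astype(int)-z["im"]).sum(-1)[100:250,90:215]>90).sum())
E
```

```text
221 [-0.02647748  0.00045413 -0.01061248] face normal [0.14741136 0.05008568 0.98780631] angle 0.1563236859047208
moved px outside arm: 209
```

```bash
python3 -c "
from plant import robot
print(robot.close_job())"
```

```text
the job is handed in; nothing more can be done
None
```

I picked up the holder, found which end has the deep hole, and handed the job in with that hole facing up, still held in the gripper.

- **Feeling the ends:** on the small grey stand, the first end stopped about 5 mm past the pin tip with about 12 N against it, so that is the recess. The other end slid on freely to about 23 mm and stayed there about 0.5 s.
- **Final pose:** after drawing it off I turned it upright. The robot's reading puts the hole 0.149 rad from vertical, and a depth fit of the top face gives 0.156 rad (limit 0.3). The holder's middle is about 0.53 m above the bench, the finger opening is 33.7 mm, and the arm is at rest. It finished at about 22 s of the 51 s allowed.
- **Bystanders:** the last picture shows them where they started, apart from any hidden behind the arm. I checked them only by eye. An image comparison over the part of the bench where the holder had lain found 209 changed pixels. I put those down to the holder being gone, but did not trace them.
- **Joint limits:** while turning upright, joint 2 read -0.892 against its listed limit of -0.89. Joint 4 later read -1.337 against -1.34. I moved away from both, and at hand-in all joints were inside their ranges. I can't tell whether the joint 2 reading counts as passing its range.

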